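# Scan the sample label, then hold the photometer's shutter half open

## Task

Check in the sample and take its half-light reading: pick up the hand scanner, aim it square-on at the middle of the sloped label on the tube carrier from about six centimetres away, hold it steady there for a good second, and stand it back upright in the middle of its charging base. Then take the tab on the photometer's sprung shutter, slide the shutter to half of its travel (never nearly fully open) and keep holding it there: the program finishes while the gripper still holds the shutter half open against its spring. Leave everything else on the bench where it is.

Things in the scene. Friction and masses are not known exactly. Their poses are not given: they have to be found in the camera images.
- scanner_grip (a point): Scanner (loose, 180 g, 96 mm tall, upright nose down). Point on its axis, half-way up its handle, 64 mm above its foot; z up the handle, x and y square to the handle's faces. Black round hood: 52 mm across up to 14 mm above the foot, tapering to 34 mm at 32 mm; white handle 30 x 30 mm square from 32 to 96 mm. It looks out of its foot along -z and reads a label 20 to 120 mm from the foot (60 is best).
- base: Charging base of the scanner: fixed flat white puck, 104 mm diameter at the bottom, 100 mm at the top, 10 mm high, with a small cable block on one side. Origin at the centre of its underside, on the bench; z up. The scanner stands at its middle.
- label (a point): Paper label with black bars, 44 x 66 mm, on the carrier's sloped front panel (25 degrees from level, facing up and towards the robot). Point at the label's middle, about 42 mm above the bench; z is the label's outward normal, y along its long side, x up the slope.
- carrier: Tube carrier: fixed white block 125 mm deep, 120 mm wide, the sloped label panel on the robot's side and a row of four capped tubes behind it (up to 76 mm above the bench). Origin at the centre of its underside.
- tab (a point): Upright aluminium tab on the shutter: 10 mm thick along the slide, 40 mm long across it, top 118 mm above the bench. Point at its middle, 100 mm above the bench; y is the direction in which the shutter opens, z up. It moves with the shutter, standing on the shutter's flat slide plate (84 x 74 mm, top 84 mm above the bench).
- reader: Photometer: fixed white box 160 mm deep, 220 mm wide, deck 80 mm above the bench, display and three round keys on its front, which faces the robot. Two rails 8 mm high on the deck run 46 mm either side of the tab's middle. Three black marks on the deck near the front edge stand level with the middle of the tab when shut, half open (long mark) and open. Origin at the centre of its underside.
- shutter (a joint): Travel of the shutter, m: 0 = shut, 0.070 = fully open, half = 0.035; it opens along the tab's +y axis (to the left seen from the robot). A spring pulls it shut: 2.6 N at the start, rising by 1.6 N for each 10 mm (about 8 N at half, 14 N open); let go, it springs back.
- jar: Bystander: small jar, 48 mm diameter, 55 mm tall, beyond the charging base. Origin at the centre of its underside.
- dish: Bystander: glass dish, 80 mm diameter, 16 mm high, on the robot's side of the carrier. Origin at the centre of its underside.
- tipbox: Bystander: closed tip box, blue with a white lid, 75 x 110 mm, 50 mm tall, beyond the carrier. Origin at the centre of its underside.
- reagent: Bystander: small bottle, 44 mm diameter, 75 mm tall, beyond the photometer. Origin at the centre of its underside.
- marker: Bystander: black pen, 14 mm thick, 124 mm long, lying on the robot's side of the photometer. Origin under its middle.
There are look-alikes about, which are no part of the job. Leave any orange look-alike of the part that bears scanner_grip alone.

How it is judged:
By the outcome, as a careful person would: the job done as asked, in the order asked, and still so for the second after the job is handed in, while the arm keeps its last pose, push and grip.
It also fails if it takes over 66 s, if anything falls off the work surface, if the arm or the gripper's body presses on something with over 40 N, if the wrist force passes 120 N, or if a joint passes its speed limit or range.

## Robot

A 6-joint arm with a two-finger parallel gripper is mounted at the origin on the work surface. World frame = base frame: x ahead of the robot, y to its left, z up, the work surface at z = 0. Lengths are in m, angles in degrees, forces in N, time in s.
With the tool pointing down it reaches from about 0.4 to 0.825 m from the base axis. Payload 7 kg.
Tool frame: the origin (TCP) lies midway between the tips of the shut fingers; the grasp point (between the pads) lies 19 mm behind it (ctrl.hold_point_z is the distance from the TCP to the grasp point, in m); z points along the fingers, y is the line along which they close (so a half turn about z gives the same grasp; the last joint's range is limited). The gripper opens to 88 mm and grips with 3 to 60 N. Pads are 19 mm wide; open, the fingers measure 130 mm over their backs; the gripper's body (78 mm by 193 mm) begins 47 mm behind the grasp point.
Start: joints at [-47.55, 20.546, 0.682, 0, -70.136, -16.507], TCP at [0.295, -0.607, 0.227] pointing down, gripper open.
Joint ranges: [-176.03, 176.03], [-82.01, 121.73], [-58.28, 71.71], [-173.87, 95.51], [-174.79, -0.11], [-173.66, 173.66]. Speed limits (degrees/s): [136.94, 136.94, 172.46, 180, 180, 180].

## Interface

Orientations are given as [roll, pitch, yaw] about the fixed x, y, z axes, in that order (R = Rz(yaw) Ry(pitch) Rx(roll)).
In Python, from plant import ctrl gives the robot as it stands.
- The arm moves only by the tool apply_moves, never from a script. Its argument "deltas" is a list of rows, each an object with "fingers": the finger opening in mm, from 0 to 87.6; "delta_pos": the shift along the tool's x, y, z in mm, a list of three; "angular": the turn, a rotation vector about the tool's x, y, z in degrees, a list of three. A call has 1 to 10 rows; each row is the pose to reach, as a shift and turn from the pose commanded when the call began, along the tool's axes at that moment; what a row does not reach only later rows make up. A row lasts 1/10 s, in which the tool goes at most 50 mm and 8.59 degrees, less where a joint would pass 70% of its speed; a pose out of reach is approached as far as the arm can. A call with a gripper value outside its range is refused whole. The fingers move at their own pace and stop on an object; the grip force is fixed at half the most. Time passes only in rows, so rows that repeat a pose let the fingers close. It gives the time, the measured TCP pose, the force, the opening and the grip force at its end, in the units of the state.
- ctrl.get_obs(): the state, without advancing time (a new reading comes with each control period).
- ctrl.snapshot(name): name is "scene" or "top"; returns the picture (384x512x3 uint8, red, green, blue); there is no depth.
- ctrl.camera_params(name): a dict with "fx", "fy", "cx", "cy" (pixels), "cam_to_world" (4x4, takes a point from camera to world coordinates). Camera axes: x right, y up, looking along -z (the intrinsics and any distortion apply to the point x, -y, -z); pixel columns grow to the right and rows downward; lengths in m; the calibration is good to about 2 mm. A picture is of the moment at which its call begins. camera_params takes no time and is no camera call.
- ctrl.close_job(): hands the job in; it is judged then, once.
The state is a dict: "clock": time; "joint_pos": joint angles; "qvel": joint speeds; "tau": joint torques, N m; "tool_pos": TCP position; "orientation": TCP orientation; "force": force on the tool from outside, world axes, zero at the start; "moment": the same for the moment, N m; "opening": finger opening in m; "gripper_force": force on a finger pad.
Only numpy, scipy, OpenCV 4.12 (cv2) and the standard library are available. Lean on these libraries where they do the work, as an engineer would, in place of code of your own. Each camera call takes 0.05 s, during which the arm holds its last target. There are 200 camera calls.

## Working session

There is one attempt and no reset: what is moved stays moved. The work goes in short steps, Python scripts to look and compute and a tool call to move; the robot and the scene stay as the last step left them, time stands still between calls to the robot, and variables do not carry over. Pictures are saved under pics/ and viewed, at most 10 in all, crops included, and the job is handed in when it is done.

Besides the shell and the picture viewer there is one more tool, called after "Emit:" by a JSON object that holds its "method" and its "body". apply_moves: Moves the arm, as the interface text tells. Its arguments: {"type":"object","properties":{"deltas":{"type":"array"}},"required":["deltas"]}

```bash
mkdir -p pics; ls; python3 - <<'E'
from plant import ctrl
import cv2
o=ctrl.get_obs();print(o['clock'],o['tool_pos'],o['orientation'],o['opening'],ctrl.hold_point_z)
for n in("scene","top"):
    cv2.imwrite(f"pics/{n}0.png",ctrl.snapshot(n)[:,:,::-1]);p=ctrl.camera_params(n);print(n,p)
E
```

```text
pics
0.0 [ 0.29509729 -0.6065632   0.22566546] [ 1.79909269e+02 -6.50767001e-03 -1.54063191e+02] 0.0876985889110532 0.0188
scene {'fx': 351.63408074316095, 'fy': 351.63408074316095, 'cx': 250.80095986135336, 'cy': 193.5846467670832, 'cam_to_world': array([[-8.28834458e-01, -3.35825388e-01,  4.47498324e-01,
         9.87068441e-01],
       [ 5.59493658e-01, -4.98257830e-01,  6.62348837e-01,
         6.08701257e-01],
       [ 5.35988754e-04,  7.99350013e-01,  6.00865433e-01,
         6.51888395e-01],
       [ 0.00000000e+00,  0.00000000e+00,  0.00000000e+00,
         1.00000000e+00]])}
top {'fx': 379.5677061047905, 'fy': 379.5677061047905, 'cx': 256.48257094922116, 'cy': 189.7651678765878, 'cam_to_world': array([[ 9.09127252e-03,  9.96153695e-01, -8.71502476e-02,
         4.98497418e-01],
       [-9.99958216e-01,  9.14001353e-03,  1.60247308e-04,
        -2.95954274e-02],
       [ 9.56185390e-04,  8.71451493e-02,  9.96195166e-01,
         9.36772067e-01],
       [ 0.00000000e+00,  0.00000000e+00,  0.00000000e+00,
         1.00000000e+00]])}
```

View pics/scene0.png

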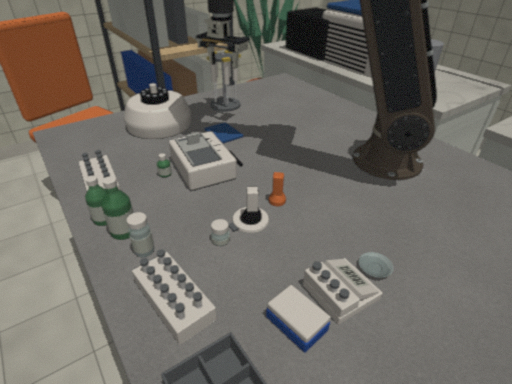

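View pics/top0.png

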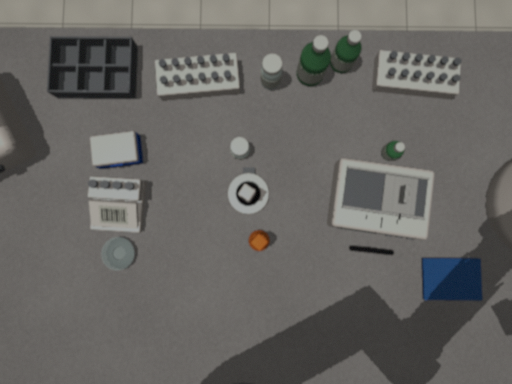

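The top view shows the white scanner on its base at about (248,193) and the orange look-alike at (260,240). The label is at (113,215) and the photometer tab at (405,192). The white one standing on the white puck fits the description. I'll confirm it in an enlarged crop.

```bash
python3 - <<'E'
import cv2,numpy as np
t=cv2.imread('pics/top0.png');s=cv2.imread('pics/scene0.png')
def c(im,x,y,w,h,k): 
    return cv2.resize(im[y:y+h,x:x+w],(400,300),interpolation=cv2.INTER_CUBIC)
a=np.vstack([np.hstack([c(t,210,158,80,60,5)*1,c(t,75,167,80,60,5)]),np.hstack([c(t,330,155,108,81,4),c(s,210,170,80,60,5)])])
cv2.imwrite('pics/crop0.png',a)
E
```

```text
(no output)
```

View pics/crop0.png

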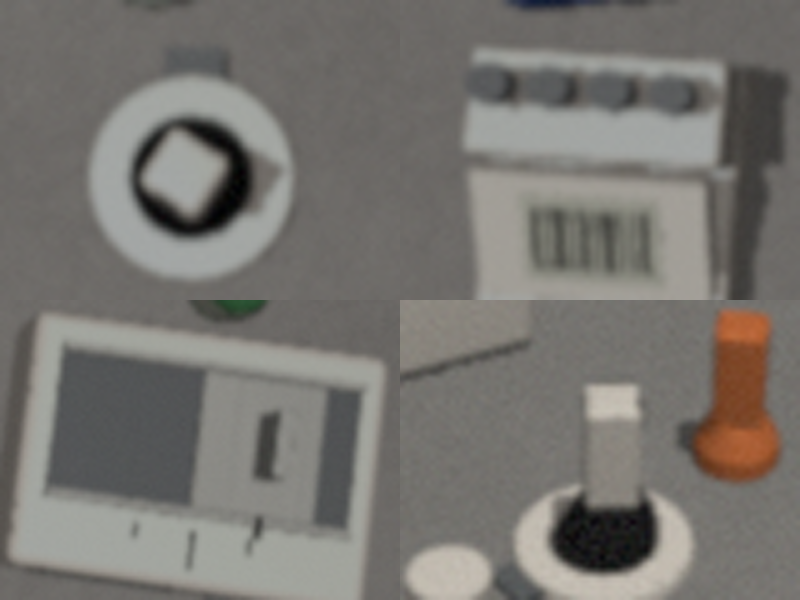

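The crop shows that the white handle with the black hood, at top pixel (248,193), stands on the white puck with its cable block, so it is the scanner. The orange one at (260,240) stands off the base and stays untouched. The bars centre at about (113,215). The deck marks are near (366,217), (381,222) and (398,221).

```bash
cat > h.py <<'E'
import numpy as np,cv2
from plant import ctrl
from scipy.spatial.transform import Rotation as Ro
def ray(n,u,v):
    p=ctrl.camera_params(n);T=p['cam_to_world']
    d=T[:3,:3]@np.array([(u-p['cx'])/p['fx'],-(v-p['cy'])/p['fy'],-1]);return T[:3,3],d
def onz(n,u,v,z):
    o,d=ray(n,u,v);return (o+d*(z-o[2])/d[2])
def proj(n,P):
    p=ctrl.camera_params(n);T=p['cam_to_world'];q=T[:3,:3].T@(np.array(P)-T[:3,3])
    return np.array([p['cx']+p['fx']*q[0]/-q[2],p['cy']-p['fy']*q[1]/-q[2]])
def goal(P,R,base=None):
    "delta in tool axes (mm, rotvec deg) from present pose (or base=(pos,Rot))"
    if base is None:
        o=ctrl.get_obs();base=(o['tool_pos'],Ro.from_euler('xyz',o['orientation'],degrees=True))
    p,B=base
    return np.round(B.inv().apply(np.array(P)-p)*1000,1),np.round((B.inv()*R).as_rotvec(degrees=True),2)
def down(yaw): return Ro.from_euler('xyz',[180,0,yaw],degrees=True)
E
cat > m.py <<'E'
from h import *
np.set_printoptions(precision=4,suppress=True)
t=cv2.imread('pics/top0.png');hsv=cv2.cvtColor(t,cv2.COLOR_BGR2HSV);g=t.min(2)
def blobs(mask,x,y,w,h):
    m=np.zeros_like(mask);m[y:y+h,x:x+w]=mask[y:y+h,x:x+w]
    cs,_=cv2.findContours(m,cv2.RETR_EXTERNAL,cv2.CHAIN_APPROX_NONE);return sorted(cs,key=cv2.contourArea,reverse=True)
W=((g>135)*255).astype(np.uint8)
c=blobs(W,215,165,65,55)[0];e=cv2.fitEllipse(c);print('puck',e,onz('top',*e[0],.010)); print('diam m',np.array(e[1])/379.57*.93)
# hood (dark) and handle
D=((t.max(2)<60)*255).astype(np.uint8)
c=cv2.convexHull(blobs(D,230,175,36,36)[0]);print('hood',cv2.minEnclosingCircle(c),onz('top',*cv2.minEnclosingCircle(c)[0],.020))
m=np.zeros_like(W);cv2.fillConvexPoly(m,c,255);m&=W
hc=blobs(m,230,175,36,36)[0];r=cv2.minAreaRect(hc);print('handle',r,onz('top',*r[0],.106))
bx=cv2.boxPoints(r);pts=[onz('top',*b,.106)[:2] for b in bx];print('handle edges yaw',[np.degrees(np.arctan2(*(pts[(i+1)%4]-pts[i])[::-1])) for i in range(4)],np.linalg.norm(pts[1]-pts[0]),np.linalg.norm(pts[2]-pts[1]))
# label bars
B=((t.max(2)<120)*255).astype(np.uint8)
bs=[b for b in blobs(B,98,205,32,20)];c=np.vstack([b for b in bs if len(b)>4]);r=cv2.minAreaRect(c);print('bars',r,onz('top',*r[0],.042))
p=[onz('top',*b,.042)[:2] for b in cv2.boxPoints(r)];print(np.array(p))
# carrier white
c=blobs(W,80,170,75,70)[0];r=cv2.minAreaRect(c);print('carrier',r)
# marks
for x,y,w,h in((362,212,9,12),(376,212,10,20),(392,208,12,18)):
    s=255-t[y:y+h,x:x+w].max(2).astype(float);s=np.clip(s-s.min()-40,0,None);yy,xx=np.mgrid[y:y+h,x:x+w]
    u,v=(s*xx).sum()/s.sum(),(s*yy).sum()/s.sum();print('mark',u,v,onz('top',u,v,.080))
c=blobs(W,325,150,115,90)[0];print('reader',cv2.minAreaRect(c),cv2.boxPoints(cv2.minAreaRect(c)))
print('reader approx',cv2.approxPolyDP(cv2.convexHull(c),3,True).squeeze())
d=blobs(D,345,240,60,15);print('pen',cv2.minAreaRect(d[0]))
E
python3 m.py
```

```text
puck ((247.6597137451172, 193.16937255859375), (39.202396392822266, 39.360591888427734), 103.10798645019531) [ 0.571  -0.0082  0.01  ]
diam m [0.0961 0.0964]
hood ((248.15908813476562, 193.0), 11.555412292480469) [ 0.5706 -0.0097  0.02  ]
handle ((246.11538696289062, 192.07691955566406), (11.371355056762695, 11.648704528808594), 33.6900634765625) [ 0.5659 -0.007   0.106 ]
handle edges yaw [np.float64(-32.922781033741), np.float64(-123.25329076865378), np.float64(146.951333938259), np.float64(56.830513048927024)] 0.025628294355386133 0.02504962451511857
bars ((112.52792358398438, 214.60914611816406), (23.7965145111084, 12.25449275970459), 4.085616588592529) [0.515  0.3083 0.042 ]
[[0.5024 0.3367]
 [0.5311 0.3359]
 [0.5276 0.2799]
 [0.499  0.2808]]
carrier ((113.51969146728516, 216.19482421875), (50.76542282104492, 27.684377670288086), 3.6913859844207764)
mark 366.0 216.57142857142858 [ 0.5151 -0.277   0.08  ]
mark 381.17391304347825 220.768115942029 [ 0.506 -0.311  0.08 ]
mark 399.19652173913045 215.7008695652174 [ 0.5177 -0.3518  0.08  ]
reader ((383.3199768066406, 198.25999450683594), (95.17657470703125, 66.89230346679688), 8.13010311126709) [[331.48 224.64]
 [340.94 158.42]
 [435.16 171.88]
 [425.7  238.1 ]]
reader approx [[341 160]
 [432 172]
 [426 236]
 [334 224]]
pen ((370.9817199707031, 249.6646270751953), (44.283050537109375, 5.079850673675537), 6.34019136428833)
```

```bash
python3 - <<'E'
from h import *
np.set_printoptions(precision=4,suppress=True)
tt=onz('top',407.5,194.5,.118);print('tab top',tt)
a=np.radians(-7.5);ex=np.array([np.cos(a),np.sin(a)]);ey=np.array([-np.sin(a),np.cos(a)])
print('tab local',tt[:2]@ex,tt[:2]@ey,'half mark',np.array([.506,-.311])@ey)
# scanner triangulation of handle top in scene
print('handle top scene',onz('scene',252.4,190.,.106))
for P in([.571,-.008,.106],[.566,-.007,.106]):print(proj('scene',P),proj('top',P))
print('bars scene?',proj('scene',[.515,.308,.042]))
s=cv2.imread('pics/scene0.png');g=s.max(2)
# dark blobs of bars in scene
y,x=260,335;r=g[y:y+28,x:x+38];t_=((r<115)*255).astype(np.uint8)
cs,_=cv2.findContours(t_,cv2.RETR_EXTERNAL,cv2.CHAIN_APPROX_NONE);c=np.vstack([k for k in cs if len(k)>3]);R=cv2.minAreaRect(c);print(R[0][0]+x,R[0][1]+y,R[1],onz('scene',R[0][0]+x,R[0][1]+y,.042))
# white puck in scene
m=((s.min(2)>130)*255).astype(np.uint8)[200:236,228:274];cs,_=cv2.findContours(m,cv2.RETR_EXTERNAL,cv2.CHAIN_APPROX_NONE);c=max(cs,key=len);e=cv2.fitEllipse(cv2.convexHull(c)[:,0]);print('puck',e,onz('scene',e[0][0]+228,e[0][1]+200,.01))
t=cv2.imread('pics/top0.png')
def up(im,x,y,w,h):return cv2.resize(im[y:y+h,x:x+w],(400,400),interpolation=cv2.INTER_NEAREST)
cv2.imwrite('pics/crop1.png',np.hstack([up(t,384,176,40,40),up(s,230,180,40,40)]))
p=np.array([.571,-.008,.055+0]);
print(goal([.571,-.008,.2],down(-123)))
E
```

```text
tab top [ 0.5628 -0.3566  0.118 ]
tab local 0.6045683256462007 -0.2800657510860605 half mark -0.24229309862390894
handle top scene [ 0.5683 -0.0037  0.106 ]
[250.6176 189.5271] [246.5921 189.7545]
[252.4074 189.0848] [246.1109 192.0186]
bars scene? [351.5999 274.6744]
352.44999504089355 272.6500015258789 (24.0416316986084, 38.608036041259766) [0.5091 0.305  0.042 ]
puck ((22.59510040283203, 18.76253318786621), (25.936763763427734, 35.83815383911133), 92.26834106445312) [ 0.5745 -0.0029  0.01  ]
(array([-510. ,  417.6,   26.3]), array([  0.09,   0.01, -31.06]))
```

View pics/crop1.png

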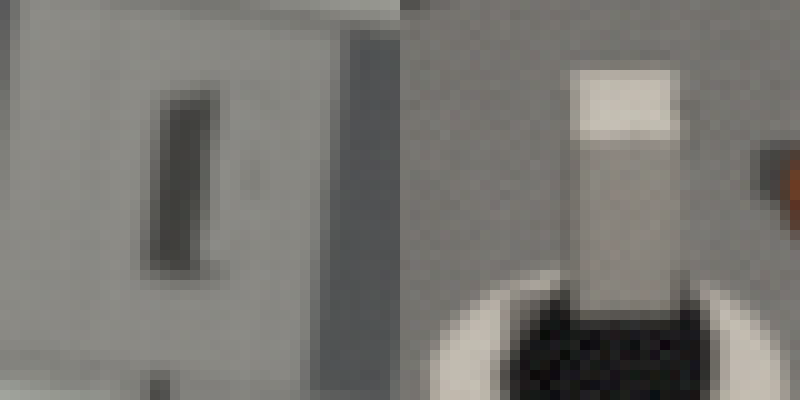

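The crop shows the tab's dark left side, with its light top centred near pixel (407.5,194.5). In the scene view the handle's top face is near (252,190). I'll move above the scanner and refine the handle's centre at the same time.

Emit:
{"method": "apply_moves", "body": {"deltas": [{"fingers": 80, "delta_pos": [-50, 41, 2.6], "angular": [0, 0, -3]}, {"fingers": 80, "delta_pos": [-90, 73, 6], "angular": [0, 0, -6]}, {"fingers": 80, "delta_pos": [-130, 106, 9], "angular": [0, 0, -9]}, {"fingers": 80, "delta_pos": [-170, 139, 9], "angular": [0, 0, -12]}, {"fingers": 80, "delta_pos": [-210, 172, 9], "angular": [0, 0, -15]}, {"fingers": 80, "delta_pos": [-250, 205, 9], "angular": [0, 0, -18]}, {"fingers": 80, "delta_pos": [-290, 238, 12], "angular": [0, 0, -20]}, {"fingers": 80, "delta_pos": [-330, 271, 15], "angular": [0, 0, -22]}, {"fingers": 80, "delta_pos": [-370, 303, 18], "angular": [0, 0, -24]}, {"fingers": 80, "delta_pos": [-410, 336, 21], "angular": [0, 0, -26]}]}}

```text
clock: 1.1
tool_pos: [0.5045, -0.1512, 0.2072]
orientation: [-180.0, 0.0, -128.0]
force: [1.5, -1.3, -0.2]
opening: 0.0798
gripper_force: 0.0
```

```bash
python3 - <<'E'
from h import *
np.set_printoptions(precision=4,suppress=True)
for n,(x,y,w,h) in(('top',(232,178,32,32)),('scene',(240,182,26,20))):
    t=cv2.imread(f'pics/{n}0.png').min(2);r=t[y:y+h,x:x+w]
    for th in(150,165,175):
        if n=='top': # keep only inside the hood
            m=((r>th)*255).astype(np.uint8);k,l,st,ce=cv2.connectedComponentsWithStats(m)
            i=l[14,14]
        else:
            m=((r>th)*255).astype(np.uint8);k,l,st,ce=cv2.connectedComponentsWithStats(m);i=l[8,12]
        c=np.argwhere(l==i)[:,::-1].astype(np.float32);R=cv2.minAreaRect(c)
        print(n,th,st[i],ce[i]+[x,y],R,onz(n,*(ce[i]+[x,y]),.106))
print(goal([.569,-.006,.17],down(-123)))
E
```

```text
top 150 [  8   8  13  13 110] [246.0182 191.9545] ((14.076922416687012, 13.884614944458008), (10.53930377960205, 10.261953353881836), 33.6900634765625) [ 0.5661 -0.0068  0.106 ]
top 165 [   0    0   32   32 1024] [247.5 193.5] ((15.5, 15.5), (31.0, 31.0), 90.0) [ 0.5628 -0.0101  0.106 ]
top 175 [   0    0   32   32 1024] [247.5 193.5] ((15.5, 15.5), (31.0, 31.0), 90.0) [ 0.5628 -0.0101  0.106 ]
scene 150 [ 8  5 10  7 64] [252.0781 190.0312] ((12.5, 8.0), (9.0, 6.0), 0.0) [ 0.5691 -0.004   0.106 ]
scene 165 [ 8  6  9  6 46] [251.9565 190.0652] ((12.0, 8.5), (5.0, 8.0), 90.0) [ 0.5694 -0.0041  0.106 ]
scene 175 [ 9  6  8  5 25] [252.04 190.4 ] ((12.5, 8.0), (7.0, 4.0), 0.0) [ 0.5701 -0.0027  0.106 ]
(array([-154.2,   38.5,   37.3]), array([-0.  ,  0.01, -4.97]))
```

Emit:
{"method": "apply_moves", "body": {"deltas": [{"fingers": 80, "delta_pos": [-40, 10, 10], "angular": [0, 0, -2]}, {"fingers": 80, "delta_pos": [-80, 20, 15], "angular": [0, 0, -4]}, {"fingers": 80, "delta_pos": [-100, 28, 20], "angular": [0, 0, -5]}, {"fingers": 80, "delta_pos": [-100, 28, 20], "angular": [0, 0, -5]}, {"fingers": 80, "delta_pos": [-100, 28, 20], "angular": [0, 0, -5]}]}}

```text
clock: 1.6
tool_pos: [0.5435, -0.0568, 0.1869]
orientation: [180.0, -0.0, -123.0]
force: [-0.4, -0.0, 0.3]
opening: 0.08
gripper_force: 0.0
```

```bash
python3 - <<'E'
from h import *
o=ctrl.get_obs();print(o['tool_pos'],o['orientation'],o['joint_pos'])
print(goal([.568,-.0055,.14],down(-123)),goal([.568,-.0055,.056],down(-123)))
E
```

```text
[ 0.54348706 -0.05681664  0.18686839] [ 1.79952905e+02 -4.60681841e-02 -1.22994558e+02] [ 1.45773004e+01  1.02702822e+01 -1.88826901e+01 -4.21264296e-03
 -6.09128052e+01 -4.75698274e+01]
(array([-56.4,   7.3,  46.8]), array([ 0.05, -0.05,  0.01])) (array([-56.5,   7.3, 130.8]), array([ 0.05, -0.05,  0.01]))
```

Emit:
{"method": "apply_moves", "body": {"deltas": [{"fingers": 80, "delta_pos": [-40, 5, 15], "angular": [0, 0, 0]}, {"fingers": 80, "delta_pos": [-56, 7, 30], "angular": [0, 0, 0]}, {"fingers": 80, "delta_pos": [-56.4, 7.3, 55], "angular": [0, 0, 0]}, {"fingers": 80, "delta_pos": [-56.4, 7.3, 80], "angular": [0, 0, 0]}, {"fingers": 80, "delta_pos": [-56.4, 7.3, 105], "angular": [0, 0, 0]}, {"fingers": 80, "delta_pos": [-56.4, 7.3, 125], "angular": [0, 0, 0]}, {"fingers": 80, "delta_pos": [-56.4, 7.3, 131], "angular": [0, 0, 0]}, {"fingers": 80, "delta_pos": [-56.4, 7.3, 131], "angular": [0, 0, 0]}, {"fingers": 80, "delta_pos": [-56.4, 7.3, 131], "angular": [0, 0, 0]}]}}

```text
clock: 2.5
tool_pos: [0.569, -0.0063, 0.0572]
orientation: [-180.0, 0.0, -123.1]
force: [0.9, 1.0, 0.6]
opening: 0.0798
gripper_force: 0.0
```

```bash
python3 - <<'E'
from h import *
o=ctrl.get_obs();print(o['tool_pos'],o['force'])
a=[]
for n,(x,y,w,h) in(('scene',(200,120,100,120)),('top',(200,140,100,120))):
    im=ctrl.snapshot(n)[:,:,::-1];cv2.imwrite(f'pics/{n}1.png',im);a.append(cv2.resize(im[y:y+h,x:x+w],(400,480),interpolation=cv2.INTER_CUBIC))
cv2.imwrite('pics/crop2.png',np.hstack(a))
E
```

```text
[ 0.56900007 -0.0062695   0.05719832] [0.90287432 1.04143598 0.57039854]
```

View pics/crop2.png

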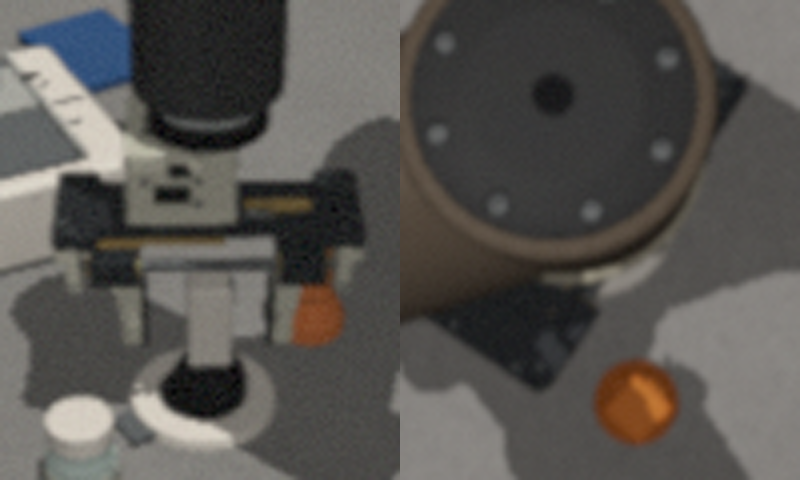

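The two fingers straddle the handle, which is centred between them in the scene view at crop u≈210, and the orange look-alike is clear. I'll close the gripper and lift.

Emit:
{"method": "apply_moves", "body": {"deltas": [{"fingers": 20, "delta_pos": [0, 0, 0], "angular": [0, 0, 0]}, {"fingers": 20, "delta_pos": [0, 0, 0], "angular": [0, 0, 0]}, {"fingers": 20, "delta_pos": [0, 0, 0], "angular": [0, 0, 0]}, {"fingers": 20, "delta_pos": [0, 0, 0], "angular": [0, 0, 0]}, {"fingers": 20, "delta_pos": [0, 0, 0], "angular": [0, 0, 0]}, {"fingers": 20, "delta_pos": [0, 0, 0], "angular": [0, 0, 0]}, {"fingers": 20, "delta_pos": [0, 0, 0], "angular": [0, 0, 0]}, {"fingers": 20, "delta_pos": [0, 0, 0], "angular": [0, 0, 0]}]}}

```text
clock: 3.4
tool_pos: [0.5683, -0.006, 0.0562]
orientation: [180.0, -0.0, -123.1]
force: [-0.2, 0.5, -1.3]
opening: 0.0297
gripper_force: 30.0
```

Emit:
{"method": "apply_moves", "body": {"deltas": [{"fingers": 20, "delta_pos": [0, 0, -5], "angular": [0, 0, 0]}, {"fingers": 20, "delta_pos": [0, 0, -25], "angular": [0, 0, 0]}, {"fingers": 20, "delta_pos": [0, 0, -50], "angular": [0, 0, 0]}, {"fingers": 20, "delta_pos": [0, 0, -80], "angular": [0, 0, 0]}, {"fingers": 20, "delta_pos": [0, 0, -110], "angular": [0, 0, 0]}, {"fingers": 20, "delta_pos": [0, 0, -130], "angular": [0, 0, 0]}, {"fingers": 20, "delta_pos": [0, 0, -130], "angular": [0, 0, 0]}]}}

```text
clock: 4.1
tool_pos: [0.5701, -0.0057, 0.1899]
orientation: [-179.8, 0.2, -123.0]
force: [-1.0, -0.1, -1.6]
opening: 0.0298
gripper_force: 30.0
```

```bash
python3 - <<'E'
from h import *
np.set_printoptions(precision=3,suppress=True)
o=ctrl.get_obs();print(o['tool_pos'],o['orientation'],o['opening'],o['force'],o['gripper_force'],o['joint_pos'])
# puck centre now, from both views
for n,(x,y,w,h),th in(('scene',(222,195,60,45),0),('top',(215,160,70,65),0)):
    im=ctrl.snapshot(n)[:,:,::-1];cv2.imwrite(f'pics/{n}2.png',im)
# label pose
P=np.array([.512,.3065,.042]);yw=np.radians(-3.6);a=np.radians(25)
ux=np.array([np.cos(yw),np.sin(yw),0]);n=-np.sin(a)*ux+np.cos(a)*np.array([0,0,1])
# TCP is ~ (64-19)=45 mm above foot plus grip offset; distance 60
B=Ro.from_euler('xyz',o['orientation'],degrees=True)
for roll in(0,20,40,60):
    base=down(-123+roll);z=base.apply([0,0,1]);ax=np.cross(z,-n);ang=np.arcsin(np.linalg.norm(ax));R=Ro.from_rotvec(ax/np.linalg.norm(ax)*ang)*base
    print(roll,P+n*(.060+.0465),R.as_euler('xyz',degrees=True),goal(P+n*.1065,R),goal(P+n*.1565,R)[0])
E
```

```text
[ 0.57  -0.006  0.19 ] [-179.764    0.232 -123.033] 0.02982895918725879 [-0.968 -0.127 -1.624] 29.981485605239868 [ 19.115  12.095 -16.126   0.05  -61.451 -52.172]
0 [0.467 0.309 0.139] [-157.89    11.974 -120.652] (array([-209. ,  256.7,   48.1]), array([ 21.77, -12.24,  -0.08])) [-198.6  275.1    2.7]
20 [0.467 0.309 0.139] [-155.295    3.958 -102.133] (array([-209. ,  256.7,   48.1]), array([ 23.69,  -8.32, -19.76])) [-198.6  275.1    2.7]
40 [0.467 0.309 0.139] [-155.376   -4.459  -83.974] (array([-209. ,  256.7,   48.1]), array([ 25.15,  -4.14, -39.43])) [-198.6  275.1    2.7]
60 [0.467 0.309 0.139] [-158.131  -12.423  -65.409] (array([-209. ,  256.7,   48.1]), array([ 26.15,   0.3 , -59.09])) [-198.6  275.1    2.7]
```

Emit:
{"method": "apply_moves", "body": {"deltas": [{"fingers": 20, "delta_pos": [-20, 28, 0], "angular": [0, 0, -3]}, {"fingers": 20, "delta_pos": [-44, 61, 0], "angular": [3, -1, -6]}, {"fingers": 20, "delta_pos": [-68, 94, 0], "angular": [6, -1.5, -9]}, {"fingers": 20, "delta_pos": [-92, 127, 0], "angular": [9, -2.5, -12]}, {"fingers": 20, "delta_pos": [-116, 160, 0], "angular": [12, -3, -15]}, {"fingers": 20, "delta_pos": [-140, 193, 0], "angular": [15, -4, -18]}, {"fingers": 20, "delta_pos": [-164, 226, 1], "angular": [18, -4.5, -22]}, {"fingers": 20, "delta_pos": [-188, 259, 2], "angular": [21, -5.5, -26]}, {"fingers": 20, "delta_pos": [-198.6, 275.1, 2.7], "angular": [24.5, -6.3, -29.5]}, {"fingers": 20, "delta_pos": [-198.6, 275.1, 2.7], "angular": [24.5, -6.3, -29.5]}]}}

```text
clock: 5.2
tool_pos: [0.4439, 0.3111, 0.1813]
orientation: [-155.0, -0.5, -92.7]
force: [0.7, -1.2, -1.8]
opening: 0.03
gripper_force: 30.0
```

```bash
cat > lab.py <<'E'
from h import *
np.set_printoptions(precision=3,suppress=True)
P=np.array([.512,.3065,.042]);yw=np.radians(-3.6);a=np.radians(25)
ux=np.array([np.cos(yw),np.sin(yw),0]);n=-np.sin(a)*ux+np.cos(a)*np.array([0,0,1])
o=ctrl.get_obs();B=Ro.from_euler('xyz',o['orientation'],degrees=True);z=B.apply([0,0,1])
print(o['clock'],o['tool_pos'],o['orientation'],o['joint_pos'],'axis err deg',np.degrees(np.arccos(-z@n)))
ax=np.cross(z,-n);R=Ro.from_rotvec(ax)*B
print(goal(P+n*.1065,R),goal(P+n*.1565,R))
t=(P-o['tool_pos'])@n/(z@n);hit=o['tool_pos']+z*t;print('hit err',(hit-P),'dist',t-.0465)
E
python3 lab.py; python3 - <<'E'
from h import *
for n,(x,y,w,h) in(('scene',(222,195,60,45)),('scene',(222,195,60,45)),('top',(215,160,70,65))):
    im=cv2.imread(f'pics/{n}2.png')
    for th in (100,120,140):
        m=((im[y:y+h,x:x+w].min(2)>th)*255).astype(np.uint8);cs,_=cv2.findContours(m,cv2.RETR_EXTERNAL,cv2.CHAIN_APPROX_NONE);c=max(cs,key=len)
        if len(c)>10:
            e=cv2.fitEllipse(cv2.convexHull(c)[:,0]);print(n,th,e,onz(n,e[0][0]+x,e[0][1]+y,.009))
E
```

```text
5.2 [0.444 0.311 0.181] [-154.969   -0.496  -92.74 ] [  68.608    1.081  -48.956   39.815  -39.05  -102.46 ] axis err deg 0.09253409554592065
(array([ 0.3, -3. , 48.6]), array([-0.03, -0.09,  0.  ])) (array([ 0.4, -3. , -1.4]), array([-0.03, -0.09,  0.  ]))
hit err [-0.003  0.    -0.001] dist 0.10861807128033175
scene 100 ((28.192888259887695, 36.813575744628906), (48.47749710083008, 62.95002746582031), 104.58846282958984) [0.60423986 0.03930541 0.009     ]
scene 120 ((24.24066734313965, 28.382251739501953), (16.842403411865234, 30.69713020324707), 114.1085433959961) [0.59448397 0.00545419 0.009     ]
scene 140 ((23.885303497314453, 28.309789657592773), (13.987470626831055, 29.72963523864746), 114.62515258789062) [0.59512658 0.00466346 0.009     ]
scene 100 ((28.192888259887695, 36.813575744628906), (48.47749710083008, 62.95002746582031), 104.58846282958984) [0.60423986 0.03930541 0.009     ]
scene 120 ((24.24066734313965, 28.382251739501953), (16.842403411865234, 30.69713020324707), 114.1085433959961) [0.59448397 0.00545419 0.009     ]
scene 140 ((23.885303497314453, 28.309789657592773), (13.987470626831055, 29.72963523864746), 114.62515258789062) [0.59512658 0.00466346 0.009     ]
top 100 ((44.73564147949219, 45.27918243408203), (7.009786605834961, 20.426834106445312), 44.94925308227539) [ 0.54166128 -0.03804392  0.009     ]
top 120 ((44.73566818237305, 45.2850456237793), (4.4954681396484375, 18.003568649291992), 44.987762451171875) [ 0.54164694 -0.03804411  0.009     ]Traceback (most recent call last):
  File "<stdin>", line 5, in <module>
ValueError: max() iterable argument is empty
```

Emit:
{"method": "apply_moves", "body": {"deltas": [{"fingers": 20, "delta_pos": [0, -1, 12], "angular": [0, 0, 0]}, {"fingers": 20, "delta_pos": [0, -3, 26], "angular": [0, 0, 0]}, {"fingers": 20, "delta_pos": [0, -3, 38], "angular": [0, 0, 0]}, {"fingers": 20, "delta_pos": [0, -3, 46], "angular": [0, 0, 0]}, {"fingers": 20, "delta_pos": [0, -3, 48], "angular": [0, 0, 0]}, {"fingers": 20, "delta_pos": [0, -3, 48], "angular": [0, 0, 0]}]}}

```text
clock: 5.8
tool_pos: [0.4692, 0.308, 0.1405]
orientation: [-155.1, -0.3, -93.2]
force: [0.1, 0.7, -2.0]
opening: 0.03
gripper_force: 30.0
```

```bash
python3 lab.py; python3 - <<'E'
from h import *
a=[]
for n,(x,y,w,h) in(('scene',(290,190,120,140)),('top',(205,160,80,93))):
    im=ctrl.snapshot(n)[:,:,::-1];cv2.imwrite(f'pics/{n}3.png',im);a.append(cv2.resize(im[y:y+h,x:x+w],(400,467),interpolation=cv2.INTER_CUBIC))
cv2.imwrite('pics/crop3.png',np.hstack(a))
E
```

```text
5.8 [0.469 0.308 0.14 ] [-155.053   -0.343  -93.202] [  62.449    5.402  -52.179   48.375  -31.135 -107.374] axis err deg 0.15184709573630098
(array([-1.2,  2.8,  0.9]), array([ 0.05, -0.14, -0.  ])) (array([ -1.1,   2.8, -49.1]), array([ 0.05, -0.14, -0.  ]))
hit err [ 0.002 -0.002  0.001] dist 0.06085336988853911
```

View pics/crop3.png

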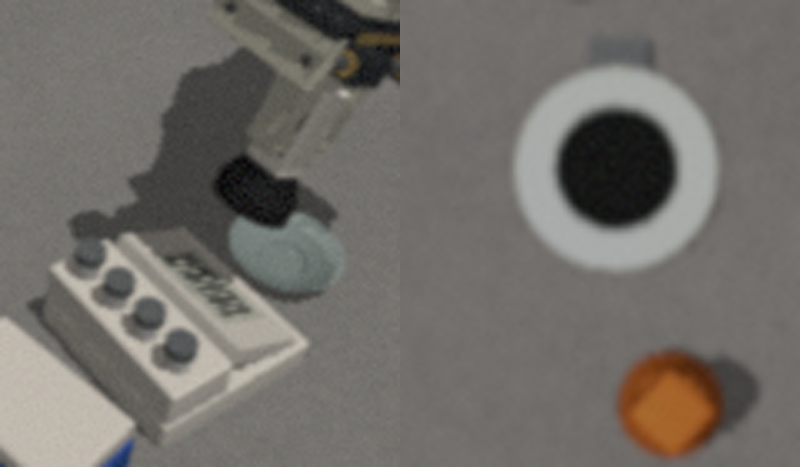

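The scanner is over the label, aimed square-on at about 61 mm. The empty puck, with its black middle disc near crop (617,167), is clear in the top view. I'll make a small trim, then hold steady.

Emit:
{"method": "apply_moves", "body": {"deltas": [{"fingers": 20, "delta_pos": [-1, 2, 1], "angular": [0, 0, 0]}, {"fingers": 20, "delta_pos": [-1, 2, 1], "angular": [0, 0, 0]}, {"fingers": 20, "delta_pos": [-1, 2, 1], "angular": [0, 0, 0]}, {"fingers": 20, "delta_pos": [-1, 2, 1], "angular": [0, 0, 0]}, {"fingers": 20, "delta_pos": [-1, 2, 1], "angular": [0, 0, 0]}, {"fingers": 20, "delta_pos": [-1, 2, 1], "angular": [0, 0, 0]}, {"fingers": 20, "delta_pos": [-1, 2, 1], "angular": [0, 0, 0]}, {"fingers": 20, "delta_pos": [-1, 2, 1], "angular": [0, 0, 0]}, {"fingers": 20, "delta_pos": [-1, 2, 1], "angular": [0, 0, 0]}, {"fingers": 20, "delta_pos": [-1, 2, 1], "angular": [0, 0, 0]}]}}

```text
clock: 6.9
tool_pos: [0.4678, 0.3102, 0.1396]
orientation: [-155.0, -0.2, -93.1]
force: [-0.4, 0.0, -1.0]
opening: 0.03
gripper_force: 30.0
```

Emit:
{"method": "apply_moves", "body": {"deltas": [{"fingers": 20, "delta_pos": [0, 0, 0], "angular": [0, 0, 0]}, {"fingers": 20, "delta_pos": [0, 0, 0], "angular": [0, 0, 0]}, {"fingers": 20, "delta_pos": [0, 0, 0], "angular": [0, 0, 0]}, {"fingers": 20, "delta_pos": [0, 0, 0], "angular": [0, 0, 0]}, {"fingers": 20, "delta_pos": [0, 0, 0], "angular": [0, 0, 0]}, {"fingers": 20, "delta_pos": [0, 0, 0], "angular": [0, 0, 0]}, {"fingers": 20, "delta_pos": [0, 0, 0], "angular": [0, 0, 0]}, {"fingers": 20, "delta_pos": [0, 0, 0], "angular": [0, 0, 0]}]}}

```text
clock: 7.7
tool_pos: [0.4678, 0.3102, 0.1396]
orientation: [-155.0, -0.2, -93.1]
force: [-0.1, 0.9, -1.9]
opening: 0.0301
gripper_force: 30.0
```

```bash
python3 lab.py; python3 - <<'E'
from h import *
np.set_printoptions(precision=4,suppress=True)
for n,(x,y,w,h) in(('scene',(225,195,50,42)),('top',(222,168,50,50))):
    im=cv2.imread(f'pics/{n}3.png')[y:y+h,x:x+w]
    for nm,m in(('disc',im.max(2)<70),('puck',im.min(2)>130)):
        cs,_=cv2.findContours((m*255).astype(np.uint8),cv2.RETR_EXTERNAL,cv2.CHAIN_APPROX_NONE);c=max(cs,key=len);e=cv2.fitEllipse(c);print(n,nm,e,onz(n,e[0][0]+x,e[0][1]+y,.010))
E
```

```text
7.7 [0.468 0.31  0.14 ] [-154.988   -0.241  -93.127] [  62.6      5.451  -52.364   48.82   -30.943 -107.957] axis err deg 0.02283193414835391
(array([0.9, 1.1, 0.7]), array([-0.01, -0.02, -0.  ])) (array([  0.9,   1.1, -49.3]), array([-0.01, -0.02, -0.  ]))
hit err [0.001 0.001 0.   ] dist 0.06071997289862405
scene disc ((25.30537986755371, 22.426193237304688), (11.658374786376953, 19.448667526245117), 90.72821044921875) [ 0.572 -0.008  0.01 ]
scene puck ((25.595691680908203, 23.680755615234375), (25.010791778564453, 35.35875701904297), 92.91925048828125) [ 0.5743 -0.0031  0.01  ]
top disc ((25.920623779296875, 24.993080139160156), (21.932065963745117, 22.2448673248291), 63.34360122680664) [ 0.5714 -0.0088  0.01  ]
top puck ((25.655776977539062, 25.165590286254883), (39.999935150146484, 40.10706329345703), 21.762989044189453) [ 0.571  -0.0082  0.01  ]
```

Emit:
{"method": "apply_moves", "body": {"deltas": [{"fingers": 20, "delta_pos": [0, 0, -10], "angular": [0, 0, 0]}, {"fingers": 20, "delta_pos": [0, 0, -30], "angular": [0, 0, 0]}, {"fingers": 20, "delta_pos": [0, 0, -50], "angular": [0, 0, 0]}, {"fingers": 20, "delta_pos": [0, 0, -50], "angular": [0, 0, 0]}]}}

```text
clock: 8.1
tool_pos: [0.4466, 0.3132, 0.1873]
orientation: [-154.9, -0.0, -93.1]
force: [0.6, 0.5, -1.7]
opening: 0.0303
gripper_force: 30.0
```

```bash
python3 - <<'E'
from h import *
np.set_printoptions(precision=3,suppress=True)
o=ctrl.get_obs();print(o['tool_pos'],o['orientation'])
print(goal([.572,-.0075,.190],down(-123)))
E
```

```text
[0.447 0.313 0.187] [-154.907   -0.017  -93.059]
(array([ 313.5, -130. ,   58. ]), array([-24.52,   6.54,  29.46]))
```

Emit:
{"method": "apply_moves", "body": {"deltas": [{"fingers": 20, "delta_pos": [31, -13, 5.8], "angular": [-2.4, 0.6, 3]}, {"fingers": 20, "delta_pos": [69, -29, 12.8], "angular": [-5, 1.4, 6.5]}, {"fingers": 20, "delta_pos": [107, -44, 19.8], "angular": [-8, 2.2, 10]}, {"fingers": 20, "delta_pos": [145, -60, 26.8], "angular": [-11, 3, 13.5]}, {"fingers": 20, "delta_pos": [183, -76, 33.8], "angular": [-14, 3.8, 17]}, {"fingers": 20, "delta_pos": [221, -92, 40.8], "angular": [-17, 4.6, 20.5]}, {"fingers": 20, "delta_pos": [259, -107, 48], "angular": [-20, 5.4, 24]}, {"fingers": 20, "delta_pos": [295, -122, 54.5], "angular": [-23, 6.2, 27.5]}, {"fingers": 20, "delta_pos": [313.5, -130, 58], "angular": [-24.5, 6.5, 29.5]}, {"fingers": 20, "delta_pos": [313.5, -130, 58], "angular": [-24.5, 6.5, 29.5]}]}}

```text
clock: 9.1
tool_pos: [0.5731, -0.0128, 0.1871]
orientation: [180.0, -0.3, -123.5]
force: [-0.5, 0.5, -1.4]
opening: 0.03
gripper_force: 30.0
```

```bash
python3 - <<'E'
from h import *
np.set_printoptions(precision=3,suppress=True)
o=ctrl.get_obs();print(o['tool_pos'],o['orientation'])
print(goal([.572,-.0075,.075],down(-123)))
E
```

```text
[ 0.573 -0.013  0.187] [ 179.977   -0.317 -123.457]
(array([ -4.4,   3.8, 112.1]), array([ 0.02, -0.32, -0.46]))
```

Emit:
{"method": "apply_moves", "body": {"deltas": [{"fingers": 20, "delta_pos": [0, 0, 10], "angular": [0, 0, 0]}, {"fingers": 20, "delta_pos": [0, 0, 35], "angular": [0, 0, 0]}, {"fingers": 20, "delta_pos": [0, 0, 65], "angular": [0, 0, 0]}, {"fingers": 20, "delta_pos": [0, 0, 90], "angular": [0, 0, 0]}, {"fingers": 20, "delta_pos": [0, 0, 105], "angular": [0, 0, 0]}, {"fingers": 20, "delta_pos": [0, 0, 105], "angular": [0, 0, 0]}, {"fingers": 20, "delta_pos": [0, 0, 105], "angular": [0, 0, 0]}, {"fingers": 20, "delta_pos": [0, 0, 105], "angular": [0, 0, 0]}]}}

```text
clock: 9.9
tool_pos: [0.5721, -0.0091, 0.0846]
orientation: [-179.9, -0.1, -123.0]
force: [-0.8, -0.3, -1.0]
opening: 0.0296
gripper_force: 30.0
```

```bash
python3 - <<'E'
from h import *
np.set_printoptions(precision=4,suppress=True)
o=ctrl.get_obs();print(o['tool_pos'],o['orientation'])
print(goal([.572,-.0075,.057],down(-123)))
a=[]
for n,(x,y,w,h) in(('scene',(222,170,60,70)),):
    im=ctrl.snapshot(n)[:,:,::-1];cv2.imwrite(f'pics/{n}4.png',im);a.append(cv2.resize(im[y:y+h,x:x+w],(480,560),interpolation=cv2.INTER_CUBIC))
cv2.imwrite('pics/crop4.png',np.hstack(a))
E
```

```text
[ 0.5721 -0.0091  0.0846] [-179.8753   -0.1237 -123.042 ]
(array([-1.3,  1. , 27.6]), array([-0.12, -0.12, -0.04]))
```

View pics/crop4.png

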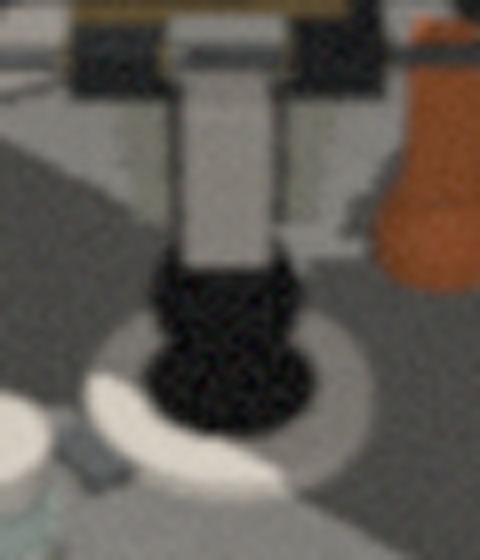

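The scanner hangs upright over the puck's black disc, with the hood at crop u≈227 and the disc at u≈230. I'll lower it.

Emit:
{"method": "apply_moves", "body": {"deltas": [{"fingers": 20, "delta_pos": [-1, 0.5, 8], "angular": [0, 0, 0]}, {"fingers": 20, "delta_pos": [-1, 0.5, 16], "angular": [0, 0, 0]}, {"fingers": 20, "delta_pos": [-1, 0.5, 22], "angular": [0, 0, 0]}, {"fingers": 20, "delta_pos": [-1, 0.5, 25], "angular": [0, 0, 0]}, {"fingers": 20, "delta_pos": [-1, 0.5, 27], "angular": [0, 0, 0]}, {"fingers": 20, "delta_pos": [-1, 0.5, 28], "angular": [0, 0, 0]}, {"fingers": 20, "delta_pos": [-1, 0.5, 28.2], "angular": [0, 0, 0]}, {"fingers": 20, "delta_pos": [-1, 0.5, 28.4], "angular": [0, 0, 0]}, {"fingers": 20, "delta_pos": [-1, 0.5, 28.4], "angular": [0, 0, 0]}]}}

```text
clock: 10.85
tool_pos: [0.5714, -0.0088, 0.0562]
orientation: [-180.0, -0.2, -123.1]
force: [-4.8, 0.1, 7.8]
opening: 0.0295
gripper_force: 30.0
```

Emit:
{"method": "apply_moves", "body": {"deltas": [{"fingers": 32, "delta_pos": [0, 0, -0.3], "angular": [0, 0, 0]}, {"fingers": 36, "delta_pos": [0, 0, -0.3], "angular": [0, 0, 0]}, {"fingers": 45, "delta_pos": [0, 0, -0.3], "angular": [0, 0, 0]}, {"fingers": 60, "delta_pos": [0, 0, -0.3], "angular": [0, 0, 0]}, {"fingers": 80, "delta_pos": [0, 0, -0.3], "angular": [0, 0, 0]}, {"fingers": 80, "delta_pos": [0, 0, -0.3], "angular": [0, 0, 0]}, {"fingers": 80, "delta_pos": [0, 0, -0.3], "angular": [0, 0, 0]}]}}

```text
clock: 11.55
tool_pos: [0.5717, -0.0086, 0.0555]
orientation: [-180.0, -0.2, -123.1]
force: [1.1, 0.5, -0.3]
opening: 0.0704
gripper_force: 0.0
```

Emit:
{"method": "apply_moves", "body": {"deltas": [{"fingers": 80, "delta_pos": [0, 0, -15], "angular": [0, 0, 0]}, {"fingers": 80, "delta_pos": [0, 0, -50], "angular": [0, 0, 0]}, {"fingers": 80, "delta_pos": [0, 0, -90], "angular": [0, 0, 0]}, {"fingers": 80, "delta_pos": [0, 0, -130], "angular": [0, 0, 0]}, {"fingers": 80, "delta_pos": [0, 0, -130], "angular": [0, 0, 0]}]}}

```text
clock: 12.05
tool_pos: [0.5751, -0.0078, 0.1918]
orientation: [-179.5, 0.2, -123.0]
force: [1.7, -0.5, -1.5]
opening: 0.0799
gripper_force: 0.0
```

```bash
python3 - <<'E'
from h import *
np.set_printoptions(precision=4,suppress=True)
o=ctrl.get_obs();print(o['tool_pos'],o['orientation'],o['opening'],o['joint_pos'])
for y in(-7.5-180,-7.5,172.5):print(y,down(y).apply([0,1,0]),goal([.560,-.352,.19],down(y)))
E
```

```text
[ 0.5751 -0.0078  0.1918] [-179.5247    0.1909 -123.0415] 0.07992077419880474 [ 18.8824  12.3671 -15.615    0.2915 -61.5748 -52.0624]
-187.5 [0.1305 0.9914 0.    ] (array([ 296.8, -175. ,    2.2]), array([-0.32,  0.44, 64.46]))
-7.5 [-0.1305 -0.9914  0.    ] (array([ 296.8, -175. ,    2.2]), array([  -0.49,   -0.36, -115.54]))
172.5 [0.1305 0.9914 0.    ] (array([ 296.8, -175. ,    2.2]), array([-0.32,  0.44, 64.46]))
```

Emit:
{"method": "apply_moves", "body": {"deltas": [{"fingers": 80, "delta_pos": [25, -15, 0], "angular": [0, 0, 6]}, {"fingers": 80, "delta_pos": [60, -35, 0], "angular": [0, 0, 13]}, {"fingers": 80, "delta_pos": [95, -56, 0], "angular": [0, 0, 20.5]}, {"fingers": 80, "delta_pos": [130, -77, 0], "angular": [0, 0, 28]}, {"fingers": 80, "delta_pos": [165, -97, 0], "angular": [0, 0, 35.5]}, {"fingers": 80, "delta_pos": [200, -118, 0], "angular": [0, 0, 43]}, {"fingers": 80, "delta_pos": [235, -139, 0], "angular": [0, 0, 50.5]}, {"fingers": 80, "delta_pos": [270, -159, 0], "angular": [0, 0, 58]}, {"fingers": 80, "delta_pos": [297, -175, 0], "angular": [0, 0, 64.5]}, {"fingers": 80, "delta_pos": [297, -175, 0], "angular": [0, 0, 64.5]}]}}

```text
clock: 13.05
tool_pos: [0.5554, -0.356, 0.1857]
orientation: [-179.8, -0.1, 172.0]
force: [1.1, 1.0, 0.0]
opening: 0.0801
gripper_force: 0.0
```

```bash
python3 - <<'E'
from h import *
np.set_printoptions(precision=4,suppress=True)
a=[]
for n,(x,y,w,h) in(('scene',(140,80,120,140)),('top',(220,150,80,93))):
    im=ctrl.snapshot(n)[:,:,::-1];cv2.imwrite(f'pics/{n}5.png',im);a.append(cv2.resize(im[y:y+h,x:x+w],(400,467),interpolation=cv2.INTER_CUBIC))
cv2.imwrite('pics/crop5.png',np.hstack(a))
o=ctrl.get_obs();print(o['tool_pos'],o['orientation'],o['opening'],o['joint_pos'])
print(goal([.5625,-.3555,.13],down(172.5)),goal([.5625,-.3555,.09],down(172.5))[0])
E
```

```text
[ 0.5557 -0.3532  0.1859] [-179.8296   -0.0859  172.3411] 0.08002851955730235 [-15.3996  20.5246  -4.8754   0.1996 -64.6622 -82.3447]
(array([-7.1, -1.2, 55.9]), array([-0.17, -0.09, -0.16])) [-7.1 -1.  95.9]
```

View pics/crop5.png

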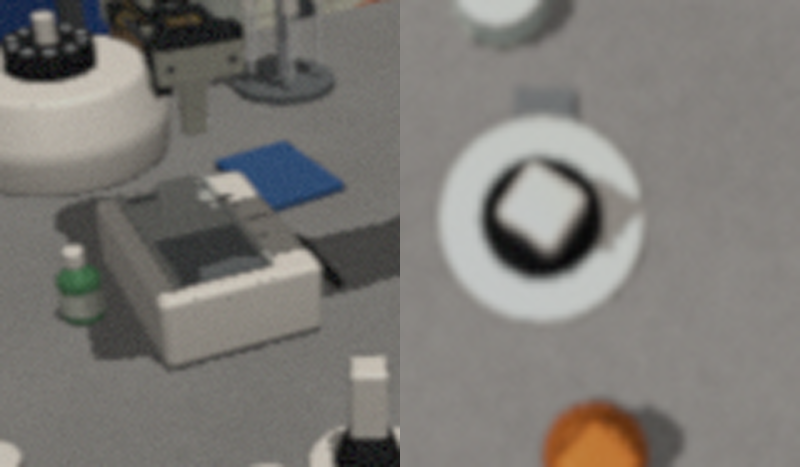

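The top view shows the scanner upright and centred on the puck, at crop (541,210). The gripper is above the photometer. I'll descend over the tab.

Emit:
{"method": "apply_moves", "body": {"deltas": [{"fingers": 60, "delta_pos": [-7, -2, 15], "angular": [0, 0, 0]}, {"fingers": 60, "delta_pos": [-7, -2, 35], "angular": [0, 0, 0]}, {"fingers": 60, "delta_pos": [-7, -2, 50], "angular": [0, 0, 0]}, {"fingers": 60, "delta_pos": [-7, -2, 56], "angular": [0, 0, 0]}, {"fingers": 60, "delta_pos": [-7, -2, 56], "angular": [0, 0, 0]}]}}

```text
clock: 13.65
tool_pos: [0.5627, -0.3546, 0.1293]
orientation: [-179.8, -0.2, 172.5]
force: [0.8, -0.2, 0.1]
opening: 0.0603
gripper_force: 0.0
```

```bash
python3 - <<'E'
from h import *
np.set_printoptions(precision=4,suppress=True)
o=ctrl.get_obs();print(o['tool_pos'],o['orientation'],o['opening'])
print(goal([.5625,-.3555,.09],down(172.5)))
im=ctrl.snapshot('scene')[:,:,::-1].copy();cv2.imwrite('pics/scene6.png',im)
x,y,w,h=165,80,80,80
c=cv2.resize(im[y:y+h,x:x+w],(560,560),interpolation=cv2.INTER_CUBIC)
for P in([.5627,-.3555,.118],o['tool_pos']):
    u=(proj('scene',P)-[x,y])*7;print(u);cv2.circle(c,tuple(int(v) for v in u),3,(0,0,255),-1)
cv2.imwrite('pics/crop6.png',c)
E
```

```text
[ 0.5627 -0.3546  0.1293] [-179.8368   -0.1551  172.488 ] 0.06027564810178938
(array([-0. , -0.8, 39.3]), array([-0.16, -0.16, -0.01]))
[197.9412 374.9699]
[196.3955 353.6821]
```

View pics/crop6.png

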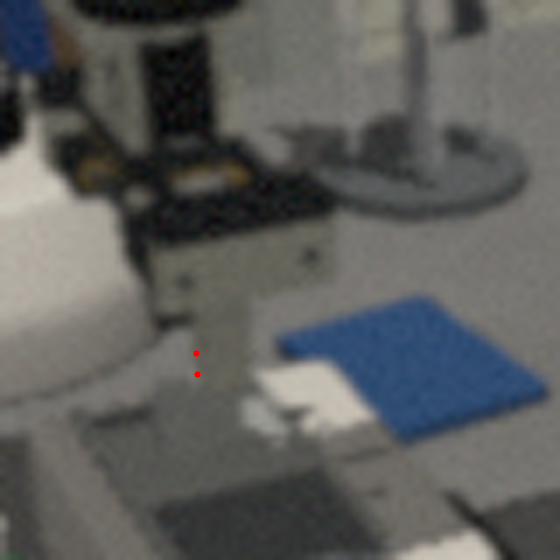

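The near finger, at crop (222,350), sits just on the +y side of the projected tab (198,375), which is hidden behind it, as expected. I'll descend and close.

Emit:
{"method": "apply_moves", "body": {"deltas": [{"fingers": 60, "delta_pos": [0, -1, 8], "angular": [0, 0, 0]}, {"fingers": 60, "delta_pos": [0, -1, 18], "angular": [0, 0, 0]}, {"fingers": 60, "delta_pos": [0, -1, 28], "angular": [0, 0, 0]}, {"fingers": 60, "delta_pos": [0, -1, 36], "angular": [0, 0, 0]}, {"fingers": 60, "delta_pos": [0, -1, 39], "angular": [0, 0, 0]}, {"fingers": 60, "delta_pos": [0, -1, 39], "angular": [0, 0, 0]}, {"fingers": 60, "delta_pos": [0, -1, 39], "angular": [0, 0, 0]}]}}

```text
clock: 14.4
tool_pos: [0.5628, -0.3569, 0.0918]
orientation: [-179.8, -0.0, 172.4]
force: [-0.3, -0.2, -0.3]
opening: 0.0601
gripper_force: 0.0
```

Emit:
{"method": "apply_moves", "body": {"deltas": [{"fingers": 30, "delta_pos": [0, 0, 0], "angular": [0, 0, 0]}, {"fingers": 20, "delta_pos": [0, 0, 0], "angular": [0, 0, 0]}, {"fingers": 15, "delta_pos": [0, 0, 0], "angular": [0, 0, 0]}, {"fingers": 3, "delta_pos": [0, 0, 0], "angular": [0, 0, 0]}, {"fingers": 3, "delta_pos": [0, 0, 0], "angular": [0, 0, 0]}, {"fingers": 3, "delta_pos": [0, 0, 0], "angular": [0, 0, 0]}, {"fingers": 3, "delta_pos": [0, 0, 0], "angular": [0, 0, 0]}, {"fingers": 3, "delta_pos": [0, 0, 0], "angular": [0, 0, 0]}]}}

```text
clock: 15.2
tool_pos: [0.5631, -0.3537, 0.0916]
orientation: [180.0, -0.0, 172.4]
force: [0.6, 15.4, 4.7]
opening: 0.0099
gripper_force: 30.0
```

The tab is gripped at 9.9 mm opening. The measured slide coordinate s = -0.2772 matches the shut mark implied by the deck marks. I'll slide the shutter open.

Emit:
{"method": "apply_moves", "body": {"deltas": [{"fingers": 3, "delta_pos": [0, 4, 0], "angular": [0, 0, 0]}, {"fingers": 3, "delta_pos": [0, 8, 0], "angular": [0, 0, 0]}, {"fingers": 3, "delta_pos": [0, 13, 0], "angular": [0, 0, 0]}, {"fingers": 3, "delta_pos": [0, 18, 0], "angular": [0, 0, 0]}, {"fingers": 3, "delta_pos": [0, 23, 0], "angular": [0, 0, 0]}, {"fingers": 3, "delta_pos": [0, 28, 0], "angular": [0, 0, 0]}, {"fingers": 3, "delta_pos": [0, 32, 0], "angular": [0, 0, 0]}, {"fingers": 3, "delta_pos": [0, 35, 0], "angular": [0, 0, 0]}, {"fingers": 3, "delta_pos": [0, 35, 0], "angular": [0, 0, 0]}, {"fingers": 3, "delta_pos": [0, 35, 0], "angular": [0, 0, 0]}]}}

```text
clock: 16.2
tool_pos: [0.5674, -0.3228, 0.0917]
orientation: [-179.8, -0.0, 172.4]
force: [0.8, -7.6, -1.5]
opening: 0.0099
gripper_force: 30.0
```

```bash
python3 - <<'E'
from h import *
a=np.radians(-7.5);ey=np.array([-np.sin(a),np.cos(a)])
o=ctrl.get_obs();print(o['tool_pos'],o['orientation'],o['force'],o['opening'],'s',o['tool_pos'][:2]@ey, 'travel mm',1000*(o['tool_pos'][:2]@ey+.2772))
E
```

```text
[ 0.56739455 -0.32278183  0.09167587] [-1.79750876e+02 -1.32667719e-02  1.72391244e+02] [ 0.75203639 -7.59290667 -1.5415415 ] 0.009902478025361882 s -0.24596053496530257 travel mm 31.23946503469743
```

Emit:
{"method": "apply_moves", "body": {"deltas": [{"fingers": 3, "delta_pos": [0, 2, 0], "angular": [0, 0, 0]}, {"fingers": 3, "delta_pos": [0, 4, 0], "angular": [0, 0, 0]}, {"fingers": 3, "delta_pos": [0, 4, 0], "angular": [0, 0, 0]}, {"fingers": 3, "delta_pos": [0, 4, 0], "angular": [0, 0, 0]}, {"fingers": 3, "delta_pos": [0, 4, 0], "angular": [0, 0, 0]}, {"fingers": 3, "delta_pos": [0, 4, 0], "angular": [0, 0, 0]}]}}

```text
clock: 16.8
tool_pos: [0.5679, -0.3191, 0.0916]
orientation: [-179.7, -0.0, 172.4]
force: [-0.4, -8.1, -2.1]
opening: 0.0097
gripper_force: 30.0
```

```bash
python3 - <<'E'
from h import *
a=np.radians(-7.5);ey=np.array([-np.sin(a),np.cos(a)])
fs=[]
for i in range(4):
    im=ctrl.snapshot('scene' if i%2 else 'top')[:,:,::-1];o=ctrl.get_obs();fs.append(o['force'][:2]@ey);cv2.imwrite(f"pics/f{i}.png",im)
print(o['tool_pos'],np.mean(fs),fs,'travel mm',1000*(o['tool_pos'][:2]@ey+.2772))
s=cv2.imread('pics/f1.png');t=cv2.imread('pics/f0.png')
c=cv2.resize(s[100:180,160:260],(500,400),interpolation=cv2.INTER_CUBIC)
d=cv2.resize(t[155:235,230:270],(200,400),interpolation=cv2.INTER_CUBIC)
cv2.imwrite('pics/crop7.png',np.hstack([c,d]))
for P in([.515,-.277,.08],[.506,-.311,.08]):print((proj('scene',P)-[160,100])*5)
E
```

```text
[ 0.56794398 -0.31906627  0.09168144] -7.505932153365736 [np.float64(-6.753693700610316), np.float64(-8.00265588572947), np.float64(-7.570281062826062), np.float64(-7.6970979642970985)] travel mm 34.99494886962529
[292.92427981 248.13494201]
[279.18026694 223.08169708]
```

View pics/crop7.png

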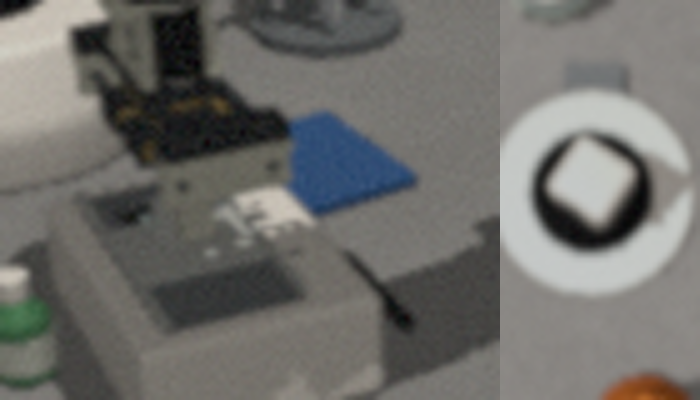

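The shutter has visibly slid about half-way, with measured travel 35.0 mm and about 7.5–8 N against the spring. The scanner stands centred on its base at crop (593,180). I'll hand the job in while still holding.

```bash
python3 -c "
from plant import ctrl
print(ctrl.close_job())"
```

```text
the job is handed in; nothing more can be done
None
```

The job is handed in: I aimed the scanner square-on at the label from about 61 mm, held it there about 1.8 s, and stood it back upright in the middle of its base; the gripper is still holding the shutter half open at 35 mm (the hand-in gave no verdict).

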